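# Flip the round marker paddle over

## Task

The hammer set is ground: push the round-bladed marker paddle right over its pivot, with the fingers only, until it lies fully down on the far rest of its stand and shows its other face. Do not pick anything up: both stands stay standing where they are, the square-bladed paddle stays as it is, and the tools lying about are not disturbed.

Things in the scene. Friction and masses are not known exactly. Their poses are not given: they have to be found in the camera images.
- round_stand: Loose stand (1.6 kg) of the ROUND paddle. Iron foot 220 (x) x 90 (y) x 12 mm; two cheeks (22 in x, 6 thick, inner faces 44 apart in y) rise to z = 106 and hold the pivot: axis along y at x = 0, z = 95. Slim rest posts (14 mm) at x = -85 and +85, tops at z = 92. Origin: centre of the underside; -x points roughly to the robot (yaw within 0.45 rad).
- round_paddle (a joint): Angle a, 0 to 3.14 rad (stops); starts 0 to 0.35. 0: blade level on the -x rest, plain face up; 1.57: blade upright; 3.14: level on the +x rest, other face (brass cross inlaid) up. Blade point r from the pivot: stand x = -r cos a, z = 95 mm + r sin a; the tail is opposite. Stiff hinge (0.05 N m friction): the 70 g paddle stays at any angle; 1 to 4 N moves it.
- round_blade (a point): Centre of the round beech blade, mid-thickness: disc of diameter 84, 6 thick, centred 75 mm from the pivot, so it ends 117 mm from the pivot.
- round_tail (a point): Point on the short brass tail on the other side of the pivot, 45 mm from it, mid-thickness: thumb plate 34 wide (along y) and 6 thick, from 22 to 55 mm from the pivot, in line with the blade; pressing it down raises the blade. Tail and blade are in one plane.
- square_stand: Second marker stand, same as the first, but its blade is SQUARE; to be left alone. Same origin and axes.
- square_paddle (a joint): Angle of the square paddle, same meaning; starts between 0 and 0.1 and is to stay there.
- square_blade (a point): Centre of the square beech blade (84 x 84 x 6), 75 mm from its pivot.
- awl: Bystander: voicing awl: turned bone handle and thin steel spike, 150 long, 22 thick, lying on the bench; origin on the bench under its middle. Sizes in mm.
- key_lever: Bystander: beech piano key lever, bar 260 x 22 x 20 with a white cap at one end; origin at the centre of its underside. Sizes in mm.
- boring_jig: Bystander: brass hammer boring jig, plate 90 x 50 x 12 with an upright plate, 47 high in all; origin at the centre of its underside. Sizes in mm.
- tin: Bystander: closed round copper tin, diameter 76, height 48; origin at the centre of its underside. Sizes in mm.
- sanding_block: Bystander: cork sanding block 110 x 60 x 31; origin at the centre of its underside. Sizes in mm.
- mallet: Bystander: wooden mallet lying on the bench, 240 long, head about 35 high; origin at its underside. Sizes in mm.
There are look-alikes about, which are no part of the job. Leave any purple look-alike of the round_stand alone.

How it is judged:
By the outcome, as a careful person would: the job done as asked, in the order asked, and still so for the second after the job is handed in, with the robot touching nothing.
It also fails if it takes over 48 s, if anything falls off the work surface, if the arm or the gripper's body presses on something with over 40 N, if the wrist force passes 120 N, or if a joint passes its speed limit or range.

## Robot

A 6-joint arm with a two-finger parallel gripper is mounted at the origin on the work surface. World frame = base frame: x ahead of the robot, y to its left, z up, the work surface at z = 0. Lengths are in mm, angles in rad, forces in N, time in s.
With the tool pointing down it reaches from about 150 to 775 mm from the base axis. Payload 6.1 kg.
Tool frame: the origin (TCP) lies midway between the tips of the shut fingers; the grasp point (between the pads) lies manip.grasp_offset behind it (manip.grasp_offset is the distance from the TCP to the grasp point, in mm); z points along the fingers, y is the direction in which the jaws open and shut (so a half turn about z gives the same grasp; the last joint's range is limited). The gripper opens to 85 mm and grips with 20 to 120 N. Pads are 22 mm wide; open, the fingers measure 114 mm over their backs; the gripper's body (76 mm by 85 mm) begins 54 mm behind the grasp point. The pads swing forward as they close: fully open they stand 13 mm farther back than shut.
Start: joints at [1.111, 0.126, -0.04, 1.405, 0, 1.571], TCP at [232.97, 470.461, 231.295] pointing down, gripper open.
Joint ranges: [-2.72, 2.72], [-0.95, 1.95], [-1.27, 1.35], [-1.78, 2.02], [-1.46, 1.47], [-3.14, 3.14]. Speed limits (rad/s): [2.39, 2.39, 3.01, 3.14, 3.14, 3.14].

## Interface

Orientations are given as [roll, pitch, yaw] about the fixed x, y, z axes, in that order (R = Rz(yaw) Ry(pitch) Rx(roll)).
In Python, from cell import manip, read_camera, camera_model gives the robot as it stands.
- The arm moves only by the shell command python3 -m crank 'ROWS'. ROWS is JSON, a list of rows, each a list of 5 numbers: the gripper command: -1 is fully open, 1 is shut, values between are in proportion, then the shift along the tool's x, y, z as a fraction of full scale, then the turn about the tool's z as a fraction of full scale. In form: [[hand, x, y, z, roll], ...]. A call has exactly 8 rows; each row is the pose to reach, as a shift and turn from the pose commanded when the call began, along the tool's axes at that moment; what a row does not reach only later rows make up. Full scale, the value 1, is 80 mm for a shift and 90 degrees for a turn. A row lasts 1/10 s, in which the tool goes at most 50 mm and 8.59 degrees, less where a joint would pass 70% of its speed; a pose out of reach is approached as far as the arm can. A call with a number of a shift or a turn outside -1 to 1 is refused whole. A call with a gripper value outside its range is refused whole. The fingers move at their own pace and stop on an object; the grip force is fixed at half the most. Time passes only in rows, so rows that repeat a pose let the fingers close, or fill a call up. It gives the time, the measured TCP pose, the force and the opening at its end, in the units of the state.
- manip.sense(): the state, without advancing time (a new reading comes with each control period).
- read_camera(name): name is "scene" or "side" or "wrist"; returns (picture, depth): 420x560x3 uint8, blue, green, red; 420x560 float32, mm along the optical axis (not along the pixel's ray), 0 where there is no reading.
- camera_model(name): a dict with "intrinsics" (3x3 intrinsics, pixels), "dist" ([k1, k2, p1, p2, k3] as OpenCV has them; the pictures are not rectified), "rvec" (rotation vector, rad) and "tvec" (3), from world to camera coordinates, as OpenCV has them; the wrist camera has in their place "mount" (4x4, takes a point from camera to tool coordinates, whose origin is the TCP and whose axes are the flange's). Camera axes: x right, y down, z forward; pixel columns grow to the right and rows downward; lengths in mm; the calibration is good to about 2 mm. A picture is of the moment at which its call begins: read the wrist's pose just before it. camera_model takes no time and is no camera call.
- manip.sign_off(): hands the job in, once; it reports no verdict.
The state is a dict: "time_s": time; "joint_positions": joint angles; "qvel": joint speeds; "joint_torque": joint torques, N m; "position": TCP position; "eef_rot": TCP orientation; "ft_force": force on the tool from outside, world axes, zero at the start; "torque": the same for the moment, N m; "grip_width": finger opening in mm.
Only numpy, scipy, OpenCV 4.12 (cv2) and the standard library are available. Lean on these libraries where they do the work, as an engineer would, in place of code of your own. Each camera call takes 0.05 s, during which the arm holds its last target. There are 200 camera calls.

## Working session

There is one attempt and no reset: what is moved stays moved. The work goes in short steps, Python scripts to look and compute and a shell command to move; the robot and the scene stay as the last step left them, time stands still between calls to the robot, and variables do not carry over. Pictures are saved under pics/ and viewed, about 8 in all and at most 12, crops included, and the job is handed in when it is done.

```bash
mkdir -p pics; cat > h.py <<'E'
import numpy as np, cv2
from cell import manip, read_camera, camera_model
def grab(n):
    s=manip.sense(); im,d=read_camera(n); m=camera_model(n)
    K=np.array(m["intrinsics"],float);D=np.array(m["dist"],float)
    if "mount" in m:
        from scipy.spatial.transform import Rotation as R
        T=np.eye(4);T[:3,:3]=R.from_euler('xyz',s["eef_rot"]).as_matrix();T[:3,3]=s["position"];T=T@np.array(m["mount"])
    else:
        C=np.eye(4);C[:3,:3]=cv2.Rodrigues(np.array(m["rvec"],float))[0];C[:3,3]=np.ravel(m["tvec"]);T=np.linalg.inv(C)
    return im,d,K,D,T
def cloud(d,K,D,T):
    v,u=np.mgrid[:d.shape[0],:d.shape[1]]
    p=cv2.undistortPoints(np.stack([u,v],-1).reshape(-1,1,2).astype(float),K,D).reshape(d.shape+(2,))
    P=np.concatenate([p*d[...,None],d[...,None]],-1)@T[:3,:3].T+T[:3,3]
    P[d<=0]=np.nan
    return P
def snap(n,tag):
    im,d,K,D,T=grab(n);P=cloud(d,K,D,T);np.savez(f'{tag}.npz',im=im,P=P,T=T);cv2.imwrite(f'pics/{tag}.png',im);return im,P
E
python3 - <<'E'
from h import *
a,_=snap('scene','s0');b,_=snap('side','d0')
print(manip.sense(),manip.grasp_offset)
E
```

```text
{'time_s': 0.1, 'joint_positions': array([ 1.11098417e+00,  1.26332498e-01, -4.04693673e-02,  1.40538817e+00,
        1.42115708e-06,  1.57080280e+00]), 'qvel': array([ 0.00045385, -0.00166923,  0.00315947,  0.00096341,  0.00039273,
        0.00013994]), 'joint_torque': array([ 1.17079886e-03, -4.36903596e+01,  3.53606665e+01,  1.36506374e-02,
        2.08863057e-04,  1.41250979e-05]), 'position': array([232.83041975, 470.16136808, 230.61684056]), 'eef_rot': array([-3.14019894e+00, -1.41213241e-06,  2.68177402e+00]), 'ft_force': array([ 0.48444188,  0.46748154, -0.56848932]), 'torque': array([ 0.00712135, -0.05247944, -0.01887084]), 'grip_width': 85.38513808608133} 18.700000000000003
```

View pics/s0.png

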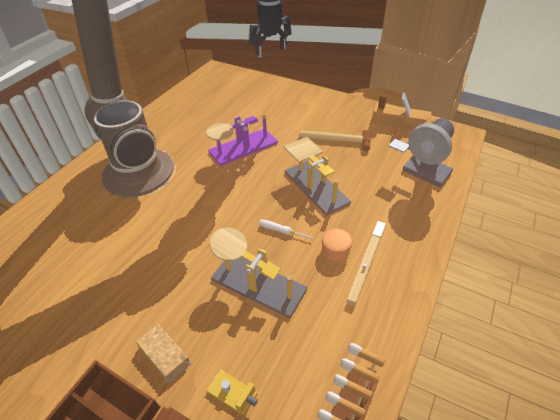

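View pics/d0.png

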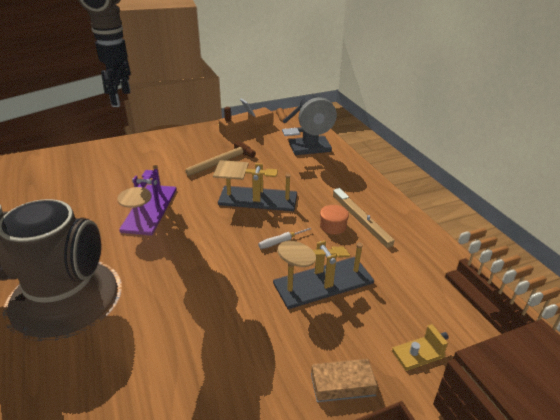

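Scene picture: three stands. The purple one at (243,143) has a round blade and is the look-alike to avoid. The dark one at (317,180) has the square blade. The dark iron one at (258,275) has a round beech blade at (228,244), so it is the target. The side view shows the same stand at (325,270). I'll confirm it with a crop and measure it.

```bash
python3 - <<'E'
from h import *
ims=[]
for t,(u0,u1,v0,v1) in {'s0':(195,320,215,325),'d0':(260,385,230,310)}.items():
    f=np.load(t+'.npz');im=f['im'][v0:v1,u0:u1];P=f['P'][v0:v1,u0:u1]
    ims.append(cv2.resize(im,(500,int(500*im.shape[0]/im.shape[1])),interpolation=2)[:280 if t=='d0' else 300])
    z=P[...,2]; hsv=cv2.cvtColor(im,cv2.COLOR_BGR2HSV)
    m=(z>6)&(z<18)&(hsv[...,1]<110)
    q=P[m][:,:2].astype(np.float32)
    print(t,m.sum(),'foot',cv2.minAreaRect(q),np.median(z[m]))
    for lo in range(20,150,10): 
        k=(z>lo)&(z<lo+10); print(lo,k.sum(),np.nanmean(P[k],0).round(1) if k.any() else '')
f=np.load('s0.npz')
for n,(u,v) in dict(blade=(228,244),sqblade=(302,150),tail=(267,267),rest=(290,283)).items(): print(n,np.nanmedian(f['P'][v-3:v+4,u-3:u+4].reshape(-1,3),0).round(1))
cv2.imwrite('pics/c0.png',np.vstack(ims))
E
```

```text
s0 2506 foot ((556.9639282226562, -109.09113311767578), (233.9573974609375, 220.60000610351562), 89.33561706542969) 12.668952147635537
20 159 [521.8 -64.7  22.8]
30 49 [ 553.4 -190.4   34.9]
40 45 [ 561.  -194.5   45.1]
50 32 [ 583.5 -199.7   54.4]
60 34 [ 593.1 -195.9   64.8]
70 50 [ 580.9 -186.9   75.2]
80 183 [ 595.9 -182.3   86.3]
90 219 [ 578.7 -181.8   94.3]
100 282 [ 541.1 -181.4  104.9]
110 481 [ 497.3 -181.   115.3]
120 417 [ 466.4 -180.6  124.3]
130 15 [ 447.9 -177.7  130.5]
140 0 
d0 2440 foot ((600.5848388671875, -111.42449951171875), (232.3500213623047, 314.85858154296875), 89.93447875976562) 11.899973971766713
20 176 [ 562.4 -111.2   23.3]
30 86 [ 552.6 -182.    35.1]
40 87 [ 552.9 -185.6   44.6]
50 103 [ 555.1 -182.8   54.9]
60 78 [ 546.4 -185.9   64.6]
70 70 [ 553.6 -193.9   75. ]
80 185 [ 579.3 -185.3   85.8]
90 180 [ 562.6 -184.8   94.8]
100 214 [ 536.4 -182.5  104.8]
110 373 [ 490.8 -185.2  115.4]
120 312 [ 459.9 -182.5  124. ]
130 5 [ 442.5 -181.1  130.9]
140 0 
blade [ 485.7 -181.5  118.9]
sqblade [472.2 222.9 100.3]
tail [ 584.2 -179.2   90.9]
rest [ 640.6 -183.9   71.1]
```

View pics/c0.png

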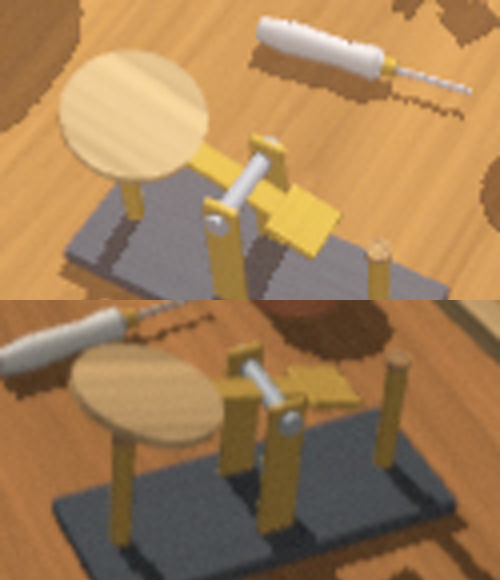

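The crop confirms it: dark foot, round beech blade, plain face up, slightly raised. The awl sits just behind it in y and contaminated the foot fit, so I'm refining that.

```bash
python3 - <<'E'
from h import *
for t in('s0','d0'):
    f=np.load(t+'.npz');P=f['P'];im=f['im'];z=P[...,2]
    S=cv2.cvtColor(im,cv2.COLOR_BGR2HSV)[...,1]
    box=(P[...,0]>420)&(P[...,0]<700)&(P[...,1]<-120)&(P[...,1]>-260)
    m=box&(z>7)&(z<16)&(S<110)
    m=cv2.morphologyEx(m.astype(np.uint8),cv2.MORPH_OPEN,np.ones((3,3)))>0
    r=cv2.minAreaRect(P[m][:,:2].astype(np.float32));print(t,r)
    b=P[box&(z>103)&(P[...,0]<525)]
    (c,rad)=cv2.minEnclosingCircle(b[:,:2].astype(np.float32));print('blade',c,rad)
    A=np.c_[b[:,:2],np.ones(len(b))];w=np.linalg.lstsq(A,b[:,2],rcond=None)[0];print('plane',w, 'z at c',w@[*c,1])
    # other objects: tall points within 200 of stand for clearance
    print('max z near', np.nanmax(z[(P[...,0]>380)&(P[...,0]<750)&(P[...,1]>-320)&(P[...,1]<-80)]))
s=manip.sense()
from scipy.spatial.transform import Rotation as R
print(R.from_euler('xyz',s['eef_rot']).as_matrix().round(3))
E
```

```text
s0 ((556.0670166015625, -180.29782104492188), (91.02314758300781, 220.5819854736328), 89.49723052978516)
blade (483.9173889160156, -179.5237579345703) 42.826908111572266
plane [-2.81228581e-01  1.06220262e-02  2.57122205e+02] z at c 119.12389849993525
max z near 131.45951247210212
d0 ((552.7345581054688, -181.60482788085938), (92.95310974121094, 220.0540313720703), 89.2686996459961)
blade (482.5608215332031, -181.08595275878906) 43.345943450927734
plane [-2.65568666e-01  1.98766874e-02  2.49539485e+02] z at c 117.78706247498187
max z near 131.72928817650666
[[-0.896  0.444 -0.001]
 [ 0.444  0.896 -0.001]
 [ 0.    -0.001 -1.   ]]
```

Target stand: pivot at (555,-181,95), yaw about 0, a ≈ 0.28. The fitted foot is 91x220 and the blade diameter about 85, both as given.

Plan:
1. With fingers shut and jaws along world x, press the tail down to about 60°.
2. Go over the top to the near side.
3. Push the blade +x and down onto the far rest.

First I travel and turn.

```bash
python3 -m crank '[[1,-0.12,-0.09,0,0.09],[1,-0.25,-0.18,0,0.18],[1,-0.38,-0.27,0,0.27],[1,-0.5,-0.36,0,0.36],[1,-0.63,-0.45,0,0.45],[1,-0.75,-0.54,0,0.54],[1,-0.88,-0.63,0,0.63],[1,-1,-0.7,0,0.71]]'
```

```text
time_s: 0.9
position: [279.8, 384.0, 230.9]
eef_rot: [-3.141, 0.001, 1.561]
ft_force: [0.8, 0.1, 0.3]
grip_width: -0.1
```

```bash

python3 -m crank '[[1,-0.2,0.11,0,0],[1,-0.4,0.22,0,0],[1,-0.6,0.34,0,0],[1,-0.8,0.45,0,0],[1,-1,0.56,0,0],[1,-1,0.56,0,0],[1,-1,0.56,0,0],[1,-1,0.56,0,0]]'
python3 -m crank '[[1,-0.2,0.11,0,0],[1,-0.4,0.22,0,0],[1,-0.6,0.34,0,0],[1,-0.8,0.45,0,0],[1,-1,0.56,0,0],[1,-1,0.56,0,0],[1,-1,0.56,0,0],[1,-1,0.56,0,0]]'
python3 -m crank '[[1,-0.2,0.11,0,0],[1,-0.4,0.22,0,0],[1,-0.6,0.34,0,0],[1,-0.8,0.45,0,0],[1,-1,0.56,0,0],[1,-1,0.56,0,0],[1,-1,0.56,0,0],[1,-1,0.56,0,0]]'
python3 -m crank '[[1,-0.2,0.11,0,0],[1,-0.4,0.22,0,0],[1,-0.6,0.34,0,0],[1,-0.8,0.45,0,0],[1,-1,0.56,0,0],[1,-1,0.56,0,0],[1,-1,0.56,0,0],[1,-1,0.56,0,0]]'
python3 -m crank '[[1,-0.2,0.11,0,0],[1,-0.4,0.22,0,0],[1,-0.6,0.34,0,0],[1,-0.8,0.45,0,0],[1,-1,0.56,0,0],[1,-1,0.56,0,0],[1,-1,0.56,0,0],[1,-1,0.56,0,0]]'
python3 -m crank '[[1,-0.2,0.11,0,0],[1,-0.4,0.22,0,0],[1,-0.6,0.34,0,0],[1,-0.8,0.45,0,0],[1,-1,0.56,0,0],[1,-1,0.56,0,0],[1,-1,0.56,0,0],[1,-1,0.56,0,0]]'
```

```text
time_s: 1.7
position: [324.0, 305.0, 231.1]
eef_rot: [-3.141, -0.0, 1.567]
ft_force: [0.3, 0.4, 0.0]
grip_width: -0.2
time_s: 2.5
position: [368.4, 225.2, 231.2]
eef_rot: [-3.141, -0.0, 1.568]
ft_force: [-1.4, 1.1, 0.1]
grip_width: 0.4
time_s: 3.3
position: [412.8, 145.0, 231.3]
eef_rot: [-3.141, -0.0, 1.568]
ft_force: [-0.2, -0.1, -0.4]
grip_width: 0.4
time_s: 4.1
position: [457.3, 64.9, 231.3]
eef_rot: [-3.141, -0.0, 1.568]
ft_force: [-0.8, 0.9, -0.1]
grip_width: -0.3
time_s: 4.9
position: [501.7, -15.3, 231.4]
eef_rot: [-3.141, -0.0, 1.568]
ft_force: [0.8, -0.6, -0.5]
grip_width: 0.2
time_s: 5.7
position: [546.4, -96.3, 231.2]
eef_rot: [-3.141, -0.0, 1.566]
ft_force: [-0.6, -1.1, 0.7]
grip_width: -0.5
```

```bash

python3 -m crank '[[1,-0.2,0.12,0,0],[1,-0.4,0.24,0,0],[1,-0.6,0.37,0,0],[1,-0.8,0.49,0,0],[1,-1,0.6,0,0],[1,-1,0.6,0,0],[1,-1,0.6,0,0],[1,-1,0.6,0,0]]'
python3 -m crank '[[1,-0.06,0.01,0.2,0],[1,-0.06,0.01,0.4,0],[1,-0.06,0.01,0.6,0],[1,-0.06,0.01,0.8,0],[1,-0.06,0.01,1,0],[1,-0.06,0.01,1,0],[1,-0.06,0.01,1,0],[1,-0.06,0.01,1,0]]'
python3 - <<'E'
from h import *
a,P=snap('wrist','w0');b,_=snap('side','d1')
box=(P[...,2]>60)&(P[...,1]<-120)&(P[...,1]>-240)
k=box&(P[...,0]>560)&(P[...,0]<625)&(P[...,2]<105);print('tail',np.nanmean(P[k],0),np.nanmin(P[k],0),np.nanmax(P[k],0))
cv2.imwrite('pics/c1.png',np.hstack([a,b[180:320,230:400].repeat(3,0).repeat(3,1)[:420,:]])[:, :1070][:,::1] if 0 else np.hstack([cv2.resize(a,(400,300)),cv2.resize(b[190:310,250:410],(400,300))]))
E
```

```text
time_s: 6.5
position: [594.0, -176.2, 231.4]
eef_rot: [-3.142, -0.0, 1.567]
ft_force: [-0.1, 1.1, -0.3]
grip_width: 0.0
time_s: 7.3
position: [595.4, -181.2, 152.6]
eef_rot: [3.14, 0.0, 1.567]
ft_force: [0.5, 0.7, 0.5]
grip_width: -0.2
tail [ 582.52131549 -180.27830501   89.52800088] [ 560.00276999 -213.1433096    60.07649969] [ 610.96980013 -148.9590002   104.99860957]
```

View pics/c1.png

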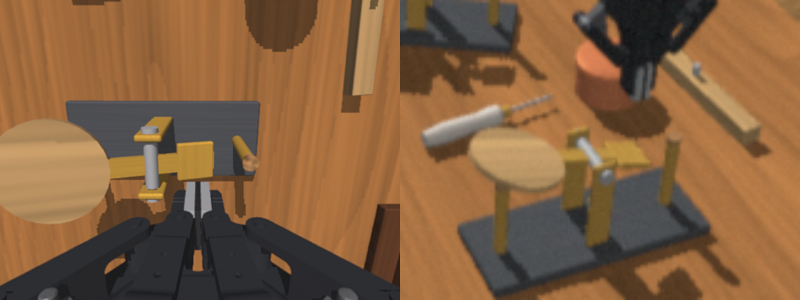

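Wrist view (left half): the shut fingertips at (198,185) are in line with the tail plate (196,160). The tips are narrower than I assumed, so I shift 6 mm towards the pivot and press down.

```bash

python3 -m crank '[[1,0,-0.08,0.1,0],[1,0,-0.08,0.22,0],[1,0,-0.08,0.34,0],[1,0,-0.08,0.46,0],[1,0,-0.08,0.57,0],[1,0,-0.08,0.68,0],[1,0,-0.08,0.75,0],[1,0,-0.08,0.8,0]]'
python3 -m crank '[[1,0,0,0.06,0],[1,0,0,0.12,0],[1,0,0,0.18,0],[1,0,0,0.24,0],[1,0,0,0.3,0],[1,0,0,0.35,0],[1,0,0,0.38,0],[1,0,0,0.38,0]]'
python3 - <<'E'
from h import *
b,P=snap('side','d2');a,Q=snap('scene','s2')
for P in (P,Q):
    k=(P[...,2]>125)&(abs(P[...,1]+181)<38)&(P[...,0]<560)&(P[...,0]>430)
    q=P[k];i=(q[:,2]-95);print(len(q),'top',np.percentile(q[:,2],98), 'a',np.degrees(np.median(np.arctan2(i,555-q[:,0]))))
cv2.imwrite('pics/c2.png',np.hstack([cv2.resize(a[180:330,170:370],(400,300)),cv2.resize(b[170:320,230:430],(400,300))]))
E
```

```text
time_s: 8.2
position: [588.5, -181.3, 87.0]
eef_rot: [-3.141, -0.0, 1.567]
ft_force: [-0.3, 0.5, 3.5]
grip_width: 0.2
time_s: 9.0
position: [590.9, -181.6, 58.0]
eef_rot: [3.137, 0.001, 1.567]
ft_force: [4.9, -0.7, 3.9]
grip_width: 0.0
7433 top 594.4279553759892 a 84.33862964670561
5959 top 599.9313267097332 a 82.59136978023837
```

View pics/c2.png

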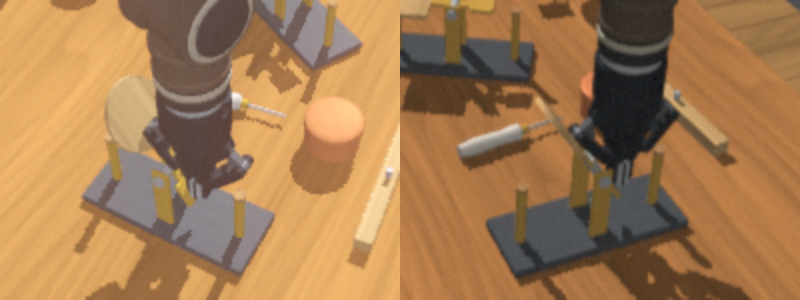

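The blade now stands at about 55–60°. I retreat straight up, go over the top to the near side, then look.

```bash

python3 -m crank '[[1,0,0.05,-0.1,0],[1,0,0.05,-0.22,0],[1,0,0.05,-0.35,0],[1,0,0.05,-0.5,0],[1,0,0.05,-0.65,0],[1,0,0.05,-0.8,0],[1,0,0.05,-1,0],[1,0,0.05,-1,0]]'
python3 -m crank '[[1,0,0,-0.2,0],[1,0,0,-0.4,0],[1,0,0,-0.6,0],[1,0,0,-0.8,0],[1,0,0,-1,0],[1,0,0,-1,0],[1,0,0,-1,0],[1,0,0,-1,0]]'
python3 -m crank '[[1,0,0,-0.2,0],[1,0,-0.15,-0.2,0],[1,0,-0.3,-0.2,0],[1,0,-0.5,-0.2,0],[1,0,-0.7,-0.2,0],[1,0,-0.85,-0.2,0],[1,0,-1,-0.2,0],[1,0,-1,-0.2,0]]'
python3 -m crank '[[1,0,-0.2,0,0],[1,0,-0.4,0,0],[1,0,-0.6,0,0],[1,0,-0.75,0,0],[1,0,-0.85,0,0],[1,0,-0.85,0,0],[1,0,-0.85,0,0],[1,0,-0.85,0,0]]'
python3 - <<'E'
from h import *
b,P=snap('side','d3');a,Q=snap('scene','s3')
for P in (P,Q):
    k=(P[...,2]>125)&(P[...,2]<215)&(abs(P[...,1]+181)<40)&(P[...,0]<556)&(P[...,0]>480)
    q=P[k];print(len(q),'max',q.max(0),'min',q.min(0),'a',np.degrees(np.median(np.arctan2(q[:,2]-95,555-q[:,0]))))
cv2.imwrite('pics/c3.png',np.hstack([cv2.resize(a[180:330,170:370],(400,300)),cv2.resize(b[170:320,230:430],(400,300))]))
E
```

```text
time_s: 9.9
position: [593.8, -181.8, 139.9]
eef_rot: [3.137, 0.001, 1.566]
ft_force: [0.2, 0.8, 1.3]
grip_width: 0.2
time_s: 10.7
position: [592.1, -181.2, 215.6]
eef_rot: [-3.14, -0.001, 1.567]
ft_force: [-0.4, 0.2, 0.3]
grip_width: -0.1
time_s: 11.5
position: [511.2, -181.0, 233.0]
eef_rot: [-3.141, 0.0, 1.566]
ft_force: [-0.9, 0.4, 1.1]
grip_width: -0.1
time_s: 12.3
position: [445.1, -180.8, 232.8]
eef_rot: [3.141, -0.0, 1.567]
ft_force: [0.2, -0.6, 0.1]
grip_width: -0.2
145 max [ 534.55578369 -141.48225092  194.9046704 ] min [ 488.07316996 -220.96339249  130.20232858] a 57.195061682848056
948 max [ 540.31531339 -141.07697539  196.29528185] min [ 490.72568607 -220.94926902  126.05305705] a 59.83488039971018
```

View pics/c3.png

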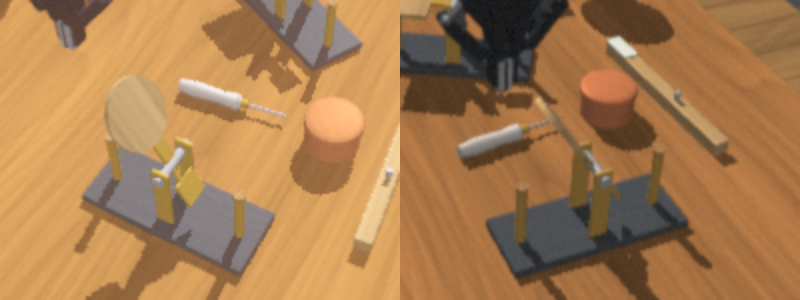

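The blade is at 59° with its top edge at x≈492, z≈196, and the stand hasn't moved. Now I lower on the near side, push over, and follow it down.

```bash

python3 -m crank '[[1,0,0,0.15,0],[1,0,0,0.3,0],[1,0,0,0.45,0],[1,0,0,0.6,0],[1,0,0,0.75,0],[1,0,0,0.91,0],[1,0,0,0.91,0],[1,0,0,0.91,0]]'
python3 -m crank '[[1,0,0.12,0,0],[1,0,0.24,0,0],[1,0,0.36,0,0],[1,0,0.48,0,0],[1,0,0.6,0,0],[1,0,0.73,0,0],[1,0,0.86,0,0],[1,0,1,0,0]]'
python3 -m crank '[[1,0,0.09,0,0],[1,0,0.18,0,0],[1,0,0.27,0,0],[1,0,0.36,0,0],[1,0,0.45,0,0],[1,0,0.55,0,0],[1,0,0.65,0,0],[1,0,0.7,0,0]]'
python3 -m crank '[[1,0,0.05,0.04,0],[1,0,0.1,0.08,0],[1,0,0.15,0.12,0],[1,0,0.2,0.16,0],[1,0,0.25,0.2,0],[1,0,0.3,0.24,0],[1,0,0.35,0.28,0],[1,0,0.4,0.32,0]]'
python3 - <<'E'
from h import *
b,P=snap('side','d4');a,Q=snap('scene','s4')
cv2.imwrite('pics/c4.png',np.hstack([cv2.resize(a[180:330,170:370],(400,300)),cv2.resize(b[170:320,230:430],(400,300))]))
E
```

```text
time_s: 13.2
position: [444.4, -180.7, 159.9]
eef_rot: [-3.141, -0.0, 1.567]
ft_force: [0.5, -0.4, 0.2]
grip_width: 0.2
time_s: 14.0
position: [530.4, -181.9, 171.3]
eef_rot: [3.123, 0.004, 1.567]
ft_force: [-5.3, 5.2, 53.8]
grip_width: -0.2
time_s: 14.8
position: [580.9, -181.1, 158.9]
eef_rot: [-3.139, -0.001, 1.567]
ft_force: [-0.5, -0.1, -1.3]
grip_width: 0.2
time_s: 15.6
position: [612.9, -181.4, 134.2]
eef_rot: [-3.142, -0.0, 1.567]
ft_force: [-0.4, 0.1, 0.5]
grip_width: -0.0
```

View pics/c4.png

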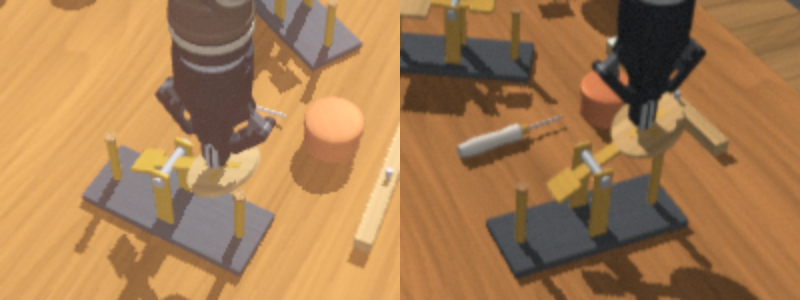

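The blade is over and at roughly a≈150°. On the way, around upright, the wrist read 54 N vertically for a moment: the blade edge was likely jammed under a finger or knuckle. It has cleared since. Next I finish pressing down gently.

```bash

python3 -m crank '[[1,0,0.04,0.06,0],[1,0,0.08,0.12,0],[1,0,0.11,0.18,0],[1,0,0.14,0.24,0],[1,0,0.17,0.3,0],[1,0,0.19,0.36,0],[1,0,0.2,0.41,0],[1,0,0.2,0.41,0]]'
python3 -m crank '[[1,0,0,0.01,0],[1,0,0,0.02,0],[1,0,0,0.03,0],[1,0,0,0.03,0],[1,0,0,0.04,0],[1,0,0,0.04,0],[1,0,0,0.04,0],[1,0,0,0.04,0]]'
```

```text
time_s: 16.5
position: [628.4, -181.4, 100.9]
eef_rot: [-3.141, -0.0, 1.567]
ft_force: [-1.0, 0.1, 0.2]
grip_width: -0.0
time_s: 17.3
position: [628.6, -181.5, 98.5]
eef_rot: [-3.142, 0.0, 1.567]
ft_force: [0.9, -0.5, -0.1]
grip_width: 0.5
```

```bash

python3 -m crank '[[1,0,0,0.01,0],[1,0,0,0.01,0],[1,0,0,0.02,0],[1,0,0,0.02,0],[1,0,0,0.03,0],[1,0,0,0.03,0],[1,0,0,0.03,0],[1,0,0,0.03,0]]'
```

```text
time_s: 18.1
position: [628.7, -181.6, 97.9]
eef_rot: [3.14, 0.0, 1.567]
ft_force: [-3.4, 1.4, 10.1]
grip_width: -0.1
```

The fingers stopped at z=97.9 with 10 N. The level top face should be at 98, so the blade is on the rest. I retreat straight up, clear, and check.

```bash

python3 -m crank '[[1,0,0,-0.1,0],[1,0,0,-0.25,0],[1,0,0,-0.4,0],[1,0,0,-0.6,0],[1,0,0,-0.8,0],[1,0,0,-1,0],[1,0,0,-1,0],[1,0,0,-1,0]]'
python3 -m crank '[[1,0,-0.2,-0.2,0],[1,0,-0.4,-0.4,0],[1,0,-0.6,-0.6,0],[1,0,-0.8,-0.8,0],[1,0,-1,-1,0],[1,0,-1,-1,0],[1,0,-1,-1,0],[1,0,-1,-1,0]]'
python3 -m crank '[[1,0,-0.2,0,0],[1,0,-0.4,0,0],[1,0,-0.6,0,0],[1,0,-0.8,0,0],[1,0,-1,0,0],[1,0,-1,0,0],[1,0,-1,0,0],[1,0,-1,0,0]]'
python3 - <<'E'
from h import *
b,P=snap('side','d5');a,Q=snap('scene','s5')
for im,P in ((b,P),(a,Q)):
    z=P[...,2];S=cv2.cvtColor(im,cv2.COLOR_BGR2HSV)[...,1]
    box=(abs(P[...,1]+190)<70)&(P[...,0]>420)&(P[...,0]<700)
    k=box&(z>88)&(P[...,0]>598)&(z<150);q=P[k];c,r=cv2.minEnclosingCircle(q[:,:2].astype(np.float32))
    w=np.linalg.lstsq(np.c_[q[:,:2],np.ones(len(q))],q[:,2],rcond=None)[0]
    m=cv2.morphologyEx((box&(P[...,1]<-120)&(z>7)&(z<16)&(S<110)).astype(np.uint8),cv2.MORPH_OPEN,np.ones((3,3)))>0
    print('blade',c,r,'slope',w,'z med',np.median(q[:,2]),'foot',cv2.minAreaRect(P[m][:,:2].astype(np.float32)))
for t in 'sd':
    d=cv2.absdiff(np.load(t+'0.npz')['im'],np.load(t+'5.npz')['im']).max(2)>50
    n,l,st,ce=cv2.connectedComponentsWithStats(d.astype(np.uint8));print(t,[x.tolist() for x in st[1:] if x[4]>25])
cv2.imwrite('pics/c5.png',np.hstack([cv2.resize(a[90:330,120:420],(400,320)),cv2.resize(b[90:330,130:430],(400,320))]))
E
```

```text
time_s: 18.9
position: [628.9, -181.6, 176.4]
eef_rot: [3.141, 0.0, 1.567]
ft_force: [-0.2, 1.0, -0.3]
grip_width: 0.1
time_s: 19.7
position: [548.7, -181.2, 255.3]
eef_rot: [-3.141, -0.0, 1.567]
ft_force: [-0.1, 0.1, -0.5]
grip_width: 0.1
time_s: 20.5
position: [469.3, -180.8, 255.5]
eef_rot: [-3.141, -0.0, 1.567]
ft_force: [-0.4, 0.1, 0.2]
grip_width: -0.3
blade (626.013671875, -178.53030395507812) 45.87075424194336 slope [4.09278468e-04 7.46466020e-03 9.86640626e+01] z med 97.64333864065128 foot ((552.5336303710938, -181.3122100830078), (219.23529052734375, 92.62349700927734), 0.05085793882608414)
blade (630.6464233398438, -179.507568359375) 43.4146614074707 slope [-8.17580968e-03  1.40781486e-02  1.06637123e+02] z med 98.99437473322223 foot ((556.1299438476562, -183.200927734375), (221.73849487304688, 89.00928497314453), 1.1283166408538818)
s [[71, 0, 45, 65, 967], [120, 0, 39, 17, 324], [153, 0, 49, 12, 233], [259, 0, 21, 6, 72], [186, 23, 38, 16, 524], [249, 24, 43, 25, 569], [20, 42, 234, 317, 18724], [92, 65, 32, 38, 293], [85, 99, 19, 26, 199], [0, 126, 112, 180, 3638], [211
[... 249 characters left out ...]
2, 9, 50]]
d [[88, 0, 20, 11, 39], [110, 0, 12, 29, 199], [261, 0, 71, 202, 8252], [93, 30, 22, 4, 56], [116, 31, 7, 8, 39], [97, 40, 20, 5, 73], [102, 40, 29, 53, 687], [18, 84, 51, 31, 941], [302, 97, 16, 11, 72], [304, 111, 13, 24, 116], [31, 143, 74, 111, 3650], [140, 182, 11, 20, 127], [0, 205, 10, 34, 117], [162, 212, 113, 208, 10526], [84, 226, 18, 37, 432], [337, 232, 29, 24, 360], [0, 238, 5, 16, 45], [278, 241, 22, 10, 139], [0, 253, 40, 8, 74], [105, 266, 75, 154, 3577], [0, 279, 20, 15, 178], [362, 290, 38, 30, 690], [352, 299, 9, 10, 52], [0, 306, 64, 114, 3343], [308, 313, 36, 37, 804], [331, 312, 11, 5, 28], [353, 364, 24, 22, 308], [62, 412, 22, 6, 76], [409, 412, 19, 8, 74]]
```

View pics/c5.png

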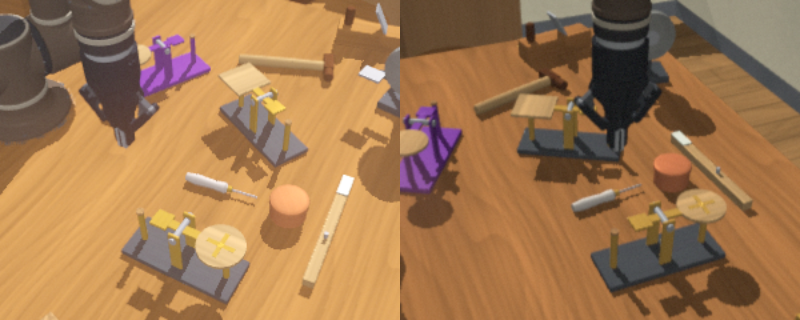

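The blade lies level at z≈98 on the far rest with the brass cross up, at (220,246) in the left half. The stand is within about 2 mm of where it was, and the tools look untouched. Handing in.

```bash
python3 -c "
from cell import manip
print(manip.sign_off())"
```

```text
the job is handed in; nothing more can be done
None
```

The round paddle now lies fully down on the far rest with its brass cross up, and the job was handed in at about 21 s. One force reading on the way could still count against it.

**What I did:** with the fingers shut, I pressed the brass tail down until the blade stood at about 59°. I then went over the top to the near side, pushed the blade over its pivot, and pressed it onto the far rest until the fingers stopped at z = 97.9 mm with 10 N. After that I moved the arm clear.

**Last checks:**
- **Blade:** it is level within the measurement error. Its top face measures 97.6 mm in one camera and 99.0 mm in the other, against an expected 98 mm.
- **Round stand:** the foot is within about 0.2 mm (side camera) and 3 mm (scene camera) of where it started; calibration is good to about 2 mm.
- **Everything else near the stand:** the square paddle, the purple look-alike, the awl, tin, key lever and mallet look unmoved. I checked these by eye only; comparing the before and after pictures was no help because the arm and its shadows changed too much. The boring jig and sanding block were outside the last view, and the arm never went near them.

**The force reading:** while the blade passed upright, the wrist read about 54 N vertically at the end of one move, and the tool was pushed up about 11 mm. The blade's edge probably caught under a finger or knuckle. It had cleared by the end of the next move and is below the 120 N wrist limit. If it caught on the gripper's body instead of a finger, it would be over the 40 N limit; I can't tell which from the readings.

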